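# Lever up the hinge guard and hang the loose hinge leaf

## Robot

A 7-joint arm with a two-finger parallel gripper is mounted at the origin on the work surface. World frame = base frame: x ahead of the robot, y to its left, z up, the work surface at z = 0. Lengths are in mm, angles in rad, forces in N, time in s.
With the tool pointing down it reaches from about 400 to 875 mm from the base axis. Payload 4.4 kg.
Tool frame: the origin (TCP) lies on the centre line of the jaws, within the pads' length; the fingertips stand 19 mm ahead of it and the grasp point (between the pads) is the TCP; z points along the fingers, y is the line along which they close (so a half turn about z gives the same grasp; the last joint's range is limited). The gripper opens to 85 mm and grips with 20 to 120 N. Pads are 22 mm wide; open, the fingers measure 114 mm over their backs; the gripper's body (76 mm by 85 mm) begins 54 mm behind the grasp point. The pads swing forward as they close: fully open they stand 13 mm farther back than shut.
Start: joints at [-0.066, 0.628, 0.038, 1.517, -0.027, 0.996, -0.02], TCP at [650.013, 0.026, 250.313] pointing down, gripper open.
Joint ranges: [-3.06, 3.06], [-0.37, 2.12], [-1.25, 1.32], [0.18, 2.47], [-1.1, 4.24], [0.23, 1.98], [-2.94, 2.94]. Speed limits (rad/s): [2.57, 2.57, 3.14, 3.14, 3.14, 3.14, 3.14].

## Interface

Orientations are given as [roll, pitch, yaw] about the fixed x, y, z axes, in that order (R = Rz(yaw) Ry(pitch) Rx(roll)).
In Python, from cell import ctrl, viewer, silhouettes gives the robot as it stands.
- The arm moves only by the shell command python3 -m creep 'ROWS'. ROWS is JSON, a list of rows, each an object with "jaw": the gripper command: -1 is shut, 1 is fully open, values between are in proportion; "xyz": the shift along the tool's x, y, z in mm, a list of three; "angular": the turn, a rotation vector about the tool's x, y, z in rad, a list of three. In form: [{"jaw": jaw, "xyz": [tx, ty, tz], "angular": [rx, ry, rz]}, ...]. A call has 1 to 12 rows; each row is the pose to reach, as a shift and turn from the pose commanded when the call began, along the tool's axes at that moment; what a row does not reach only later rows make up. A row lasts 1/8 s, in which the tool goes at most 62.5 mm and 10.7 degrees, less where a joint would pass 70% of its speed; a pose out of reach is approached as far as the arm can. A call with a gripper value outside its range is refused whole. The fingers move at their own pace and stop on an object; the grip force is fixed at half the most. Time passes only in rows, so rows that repeat a pose let the fingers close. It gives the time, the measured TCP pose, the force, the opening and the grip force at its end, in the units of the state.
- ctrl.read_state(): the state, without advancing time (a new reading comes with each control period).
- viewer.get_image(name): name is "scene" or "side" or "wrist"; returns (picture, depth): 384x512x3 uint8, red, green, blue; 384x512 float32, mm along the optical axis (not along the pixel's ray), 0 where there is no reading.
- viewer.camera_model(name): a dict with "fx", "fy", "cx", "cy" (pixels), "T" (4x4, takes a point from camera to world coordinates). Camera axes: x right, y down, z forward; pixel columns grow to the right and rows downward; lengths in mm; the calibration is good to about 2 mm. A picture is of the moment at which its call begins: read the wrist's pose just before it. camera_model takes no time and is no camera call; for the wrist camera it gives the pose at the moment of the call.
- ctrl.finish_job(): hands the job in; it is judged then, once.
Trained networks look in the newest picture that a camera, given by its name, has taken for a name from the list of things; names that differ only in an ending like _2 or _b are one class to them, and where a whole thing is asked for, a point or a joint stands for the part that bears it (a point fixed in the world has none). Each returns a list of dicts, best first, with "score" (0 to 1); they miss things now and then, are a little off and sometimes report something else, mostly with a low value. They report only what shows in the picture. A call takes as long as a camera call. They do not tell look-alikes from the thing itself.
- silhouettes(camera, target): "pixels" (384x512 bool, what is visible of it) and "xy" ([column, row] in pixels, amid what is visible of it).
The state is a dict: "clock": time; "qpos": joint angles; "qd": joint speeds; "tau": joint torques, N m; "eef_pos": TCP position; "tool_rot": TCP orientation; "force": force on the tool from outside, world axes, zero at the start; "torque": the same for the moment, N m; "width": finger opening in mm; "gripper_force": force on a finger pad.
Only numpy, scipy, OpenCV 4.12 (cv2) and the standard library are available. Lean on these libraries where they do the work, as an engineer would, in place of code of your own. Each camera call takes 0.05 s, during which the arm holds its last target. There are 200 camera calls.

## Task

Slide the blade of the fettling knife under the front skirt of the aluminium guard on the wooden jamb block and lever the guard open with the knife, keeping the gripper and arm off the guard, until it stands upright or leans back; then lay the knife flat on the bench. Take the loose hinge leaf by its wooden batten, lower its knuckle between the block's two knuckles, with its plate level and reaching out over the block's front edge, away from the guard's hinge, so that all three holes are in one line for the pin, and finish still holding it there in the gripper, still and aligned, not resting on the block. Leave the other things on the bench where they are.

Things in the scene. Friction and masses are not known exactly. Their poses are not given: they have to be found in the camera images.
- jamb: Wooden jamb block, fixed to the bench, 30 mm high; origin on the bench under the hinge axis, z up. Wood spans x -60 to +75 mm, y +-75 mm; its front (-x) faces roughly the robot. On top: a dark steel leaf plate (top at z 33 mm, x -15 to +35, y +-50 mm) carrying two knuckles (see seat). Two steel posts at x 56, y +-68 mm, up to z 80 mm, carry the guard's hinge.
- seat (a point): Point on the block's hinge axis midway between its two steel knuckles (x 0, y 0, z 55 mm of the block), axes of the block; y is the hinge axis. Knuckles: tubes along y, 28 mm outer, 14 mm inner diameter, at y -48 to -22 and +22 to +48 mm: a 44 mm gap. The centre of the loose leaf's hole belongs here.
- cover (a joint): Angle of the guard, an aluminium flap over the block's knuckles: 0 shut, 1.57 upright, 1.95 stop (leaning back). Starts at 0 to 0.08. Shut, its flat top (100 x 124 mm, 3 mm thick, mid-plane z 78 mm of the block) runs from the hinge forward to x -50 mm, where a 3 mm front skirt hangs down to z 45 mm: a 15 mm slot above the wood. No sides.
- cover_hinge (a point): Middle of the guard's hinge axis (x +50, y 0, z 78 mm of the block, axis along the block's y). The hinge is stiff, about 0.09 N m: the guard takes 1 to 2 N at its front edge and stays at any angle.
- cover_edge (a point): Middle of the lower edge of the guard's front skirt (moves with the guard; shut it lies at x -48.5, y 0, z 45 mm of the block).
- leaf: Loose hinge leaf, about 0.28 kg, lying flat; origin on its underside below the knuckle, z up, plate reaching to -x. Dark steel plate 4 mm thick: x -110 to -20 mm, 60 mm wide, then a 34 mm wide neck to the knuckle (see leaf_hole). Wooden batten to grip on the plate: x -98 to -34, y +-12.5, z 4 to 48 mm. Hung right, its axes match the block's.
- leaf_hole (a point): Centre of the loose leaf's knuckle hole (x 0, y 0, z 14 mm of the leaf), axes of the leaf. The knuckle is a steel tube along y, y +-17 mm, 28 mm outer and 14 mm inner diameter.
- leaf_grip (a point): Grip point in the batten, near the leaf's centre of mass (x -60, y 0, z 30 mm of the leaf); grip across y.
- knife: Fettling knife, about 0.11 kg, lying on the bench; origin on its underside, x along the knife to the tip, z up. Wooden handle x -100 to +10 mm, 18 mm wide, 24 mm high (z 0 to 24 mm). Steel blade from x +10 to +110 mm, 22 mm wide (y), 3 mm thick, level at mid-height (z 12 mm).
- knife_grip (a point): Point in the knife's handle at x -30, z 12 mm of the knife; grip across y. It lies 140 mm behind the tip.
- knife_tip (a point): End of the blade (x +110, y 0, z 12 mm of the knife).
- pin: Bystander: steel hinge pin lying behind the work, 8 mm thick, 126 mm long; origin below its middle.
- cutter: Bystander: round steel clay cutter, 70 mm wide, 30 mm high; origin under its centre.
- jar: Bystander: amber glaze jar, 64 mm wide, 85 mm high; origin under its centre.
- cup: Bystander: white cup, 68 mm wide, 75 mm high; origin under its centre.
- dish: Bystander: blue glazed dish, 120 mm wide, 22 mm high; origin under its centre.
- sticks: Bystander: two wooden thickness sticks stacked, 270 mm long, 30 mm wide, 12 mm high; origin under their middle.
Not all that is in view belongs to the job. What is shaped like the knife but red is not meant. Leave any purple look-alike of the leaf alone.

How it is judged:
By the outcome, as a careful person would: the job done as asked, in the order asked, and still so for the second after the job is handed in, while the arm keeps its last pose, push and grip.
It also fails if it takes over 72 s, if anything falls off the work surface, if the arm or the gripper's body presses on something with over 40 N, if the wrist force passes 120 N, or if a joint passes its speed limit or range.

## Working session

There is one attempt and no reset: what is moved stays moved. The work goes in short steps, Python scripts to look and compute and a shell command to move; the robot and the scene stay as the last step left them, time stands still between calls to the robot, and variables do not carry over. Pictures are saved under pics/ and viewed, at most 11 in all, crops included, and the job is handed in when it is done.

```bash
mkdir -p pics; ls; cat > h.py <<'E'
import numpy as np,cv2
from cell import ctrl,viewer,silhouettes
from scipy.spatial.transform import Rotation as R
def cloud(cam,d,m):
    c=viewer.camera_model(cam);v,u=np.nonzero(m&(d>0));z=d[v,u]
    P=np.c_[(u-c['cx'])/c['fx']*z,(v-c['cy'])/c['fy']*z,z]
    T=np.array(c['T']);return P@T[:3,:3].T+T[:3,3]
def save(n,im): cv2.imwrite('pics/'+n,cv2.cvtColor(im,cv2.COLOR_RGB2BGR))
E
python3 - <<'E'
from h import *
a,d=viewer.get_image('scene')
for t in ['jamb','cover','leaf','knife','pin','cutter','jar','cup','dish','sticks']:
    for s in silhouettes('scene',t):
        P=cloud('scene',d,s['pixels'].astype(bool))
        print(t,round(s['score'],2),np.round(s['xy']),s['pixels'].sum(),np.round(np.median(P,0)) if len(P) else '')
b,d2=viewer.get_image('side')
for t in ['leaf','knife']:
    for s in silhouettes('side',t):
        P=cloud('side',d2,s['pixels'].astype(bool))
        print(t,round(s['score'],2),np.round(s['xy']),s['pixels'].sum(),np.round(np.median(P,0)) if len(P) else '')
save('a.png',np.vstack([a,b])[:, :] if 0 else cv2.resize(np.hstack([a,b]),(800,300)))
save('s.png',cv2.resize(a,(800,600)))
for n in ['scene','side']: print(np.round(viewer.camera_model(n)['T'],2).tolist())
E
```

```text
pics
jamb 0.97 [259. 222.] 2679 [649. -41.  77.]
cover 0.67 [255. 212.] 1355 [622. -34.  81.]
leaf 0.79 [315. 152.] 458 [471. 275.  22.]
knife 0.93 [150. 244.] 535 [ 537. -321.   15.]
knife 0.65 [178. 175.] 434 [ 339. -152.   17.]
pin 0.69 [340. 241.] 22 [787. 150.   8.]
cutter 0.71 [212. 272.] 286 [ 709. -221.   17.]
jar 0.6 [359. 207.] 655 [736. 248.  62.]
jar 0.22 [259. 222.] 2593 [649. -42.  77.]
cup 0.96 [335. 110.] 403 [353. 449.  52.]
dish 0.66 [381. 155.] 795 [579. 470.  10.]
dish 0.35 [153. 244.] 452 [ 536. -322.   17.]
sticks 0.57 [118. 301.] 1213 [ 649. -459.   12.]
leaf 0.66 [203. 288.] 903 [447. 296.  19.]
leaf 0.59 [215. 242.] 864 [546. 176.  17.]
knife 0.96 [332. 162.] 399 [ 496. -312.   16.]
[[0.49, 0.68, -0.54, 1247.52], [0.87, -0.38, 0.32, -380.29], [0.01, -0.63, -0.78, 1057.89], [0.0, 0.0, 0.0, 1.0]]
[[-0.74, -0.45, 0.51, -130.79], [-0.67, 0.51, -0.54, 719.62], [-0.02, -0.74, -0.67, 993.5], [0.0, 0.0, 0.0, 1.0]]
```

View pics/s.png

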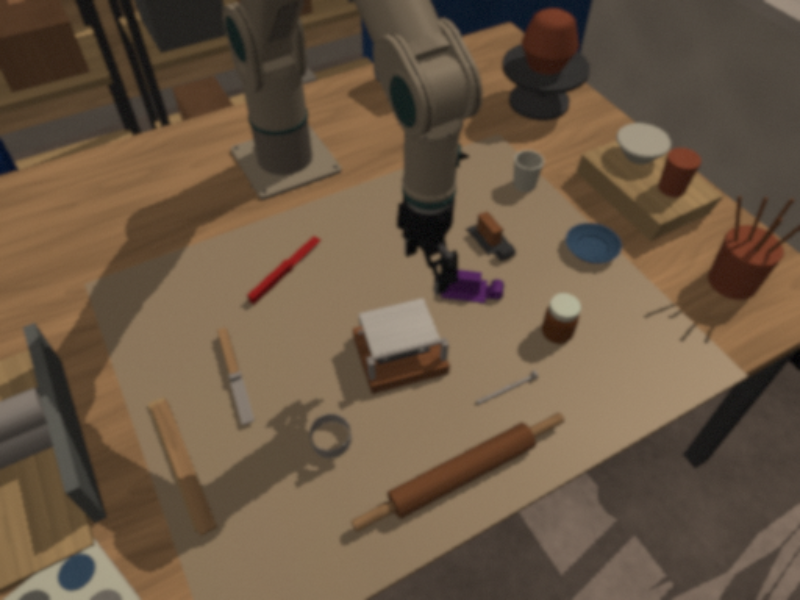

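View pics/a.png

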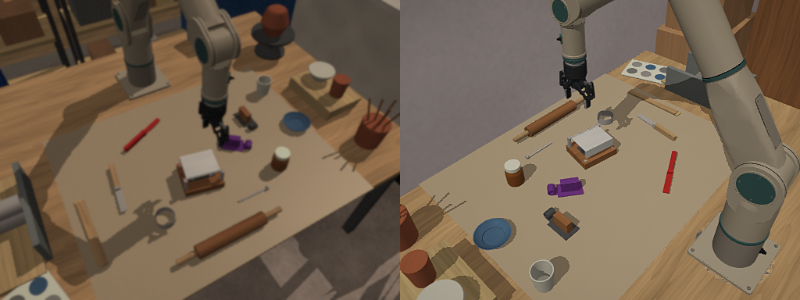

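Scene picture (512-px scale): knife candidates are the tan/steel one at (150,244) and a red one at (178,175), so I take the tan one. Leaf candidates are the dark steel one with a wooden batten at (315,152) and a purple one at (300,183), so I take the dark one. The jamb with its guard is at (259,222).

```bash
python3 - <<'E'
from h import *
out=[]
for cam,lx,kx in [('scene',(315,152),(150,244)),('side',(203,288),(332,162))]:
    a,d=viewer.get_image(cam)
    for t,xy in [('knife',kx),('leaf',lx)]:
        for s in silhouettes(cam,t):
            if np.hypot(*(np.array(s['xy'])-xy))<15:
                P=cloud(cam,d,s['pixels'].astype(bool)); P=P[P[:,2]>4 if t=='knife' else P[:,2]>-99]
                if t=='leaf':
                    for lo,hi in [(38,60),(-5,60)]:
                        Q=P[(P[:,2]>lo)&(P[:,2]<hi)]
                        print(cam,t,lo,len(Q),np.round(Q.mean(0)),cv2.minAreaRect(Q[:,:2].astype(np.float32)))
                else:
                    c=np.median(P,0);r=cv2.fitLine(P[:,:2].astype(np.float32),cv2.DIST_HUBER,0,.01,.01).ravel()
                    q=(P[:,:2]-r[2:])@r[:2];print(cam,t,r,'ends',r[2:]+r[:2]*np.percentile(q,1),r[2:]+r[:2]*np.percentile(q,99),np.percentile(P[:,2],[5,50,95]))
    P=cloud(cam,d,np.ones(d.shape,bool)); P=P[np.hypot(P[:,0]-650,P[:,1]+40)<130]
    for n,lo,hi in [('top',74,90),('wood',24,36),('all',12,36)]:
        Q=P[(P[:,2]>lo)&(P[:,2]<hi)]
        print(cam,n,len(Q),np.round(Q.mean(0)),cv2.minAreaRect(Q[:,:2].astype(np.float32)))
        np.save(f'{cam}_{n}.npy',Q)
    for nm,(x,y) in [('k',kx),('l',lx)]: out.append(cv2.resize(a[max(0,y-40):y+40,x-50:x+50],(400,300),interpolation=cv2.INTER_CUBIC)) if y>=40 else 0
save('c.png',np.vstack([np.hstack(out[:2]),np.hstack(out[2:])]))
E
```

```text
scene knife [ 9.9051744e-01 -1.3738726e-01  5.3283563e+02 -3.2097293e+02] ends [ 428.86737219 -306.55227164] [ 625.7512246  -333.86055734] [10.99051966 16.59593861 26.6797402 ]
scene top 1408 [623. -33.  81.] ((622.7276611328125, -31.173683166503906), (145.89102172851562, 116.13529968261719), 77.36752319335938)
scene wood 936 [655. -50.  30.] ((626.2034301757812, -32.662628173828125), (149.69464111328125, 138.03086853027344), 78.13248443603516)
scene all 1066 [658. -51.  29.] ((626.3007202148438, -32.67500305175781), (150.022705078125, 137.88922119140625), 77.97957611083984)
side knife [ 9.8777139e-01 -1.5590906e-01  4.9849179e+02 -3.1081747e+02] ends [ 420.10808751 -298.44545215] [ 617.89408711 -329.66383913] [ 7.8867328  16.47264364 26.08436376]
side leaf 38 261 [444. 288.  47.] ((447.1900939941406, 285.6885070800781), (27.892807006835938, 66.41692352294922), 89.21487426757812)
side leaf -5 986 [452. 293.  21.] ((463.41082763671875, 283.9236145019531), (69.4256362915039, 121.6448974609375), 89.20658111572266)
side top 1067 [617. -28.  81.] ((621.097412109375, -31.818267822265625), (148.27182006835938, 116.95160675048828), 78.85588073730469)
side wood 629 [604.   1.  30.] ((623.40625, -30.935325622558594), (152.20181274414062, 138.0458984375), 76.74502563476562)
side all 819 [600.   2.  27.] ((623.4506225585938, -30.33031463623047), (153.0988006591797, 139.8738555908203), 78.01376342773438)
```

View pics/c.png

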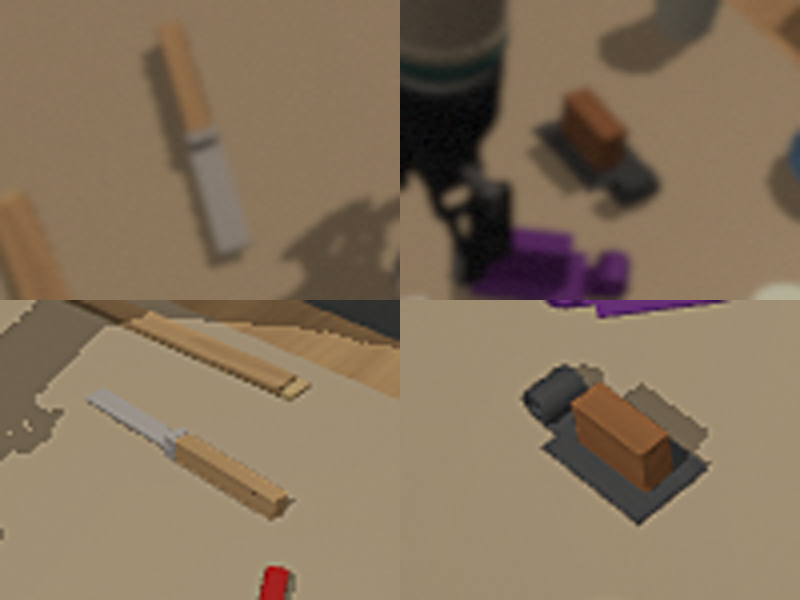

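The crop confirms the tan-handled knife with its steel blade, and the dark leaf with its wooden batten. Estimates: jamb origin ≈ (617.5, -30), yaw -12°; knife grip ≈ (488.5, -312), yaw -8.5°; leaf grip ≈ (453, 286), yaw about -1°.

```bash
cat >> h.py <<'E'
def pose():
    s=ctrl.read_state();return np.array(s['eef_pos']),R.from_euler('xyz',s['tool_rot'])
def down(yaw,pitch=0): # tool x along yaw dir; pitch>0 raises tool x (nose up)
    return R.from_euler('ZYX',[yaw,-pitch,0],degrees=True)*R.from_euler('x',180,degrees=True)
def go(*targets):
    p,r=pose();print('at',np.round(p,1),np.round(r.as_euler('xyz'),3))
    for xyz,q in targets:
        t=r.inv().apply(np.array(xyz)-p);w=(r.inv()*q).as_rotvec()
        print(np.round(xyz,1),'xyz',np.round(t,1).tolist(),'ang',np.round(w,3).tolist(),'rows>',round(max(np.linalg.norm(t)/62.5,np.degrees(np.linalg.norm(w))/10.7),1))
E
python3 - <<'E'
from h import *
go(([488.5,-312,120],down(-8.5)),([488.5,-312,22],down(-8.5)))
E
```

```text
at [6.500e+02 1.000e-01 2.503e+02] [ 3.142 -0.     1.571]
[ 488.5 -312.   120. ] xyz [-312.1, -161.5, 130.3] ang [-0.0, -0.0, 1.719] rows> 9.2
[ 488.5 -312.    22. ] xyz [-312.1, -161.5, 228.3] ang [-0.0, -0.0, 1.719] rows> 9.2
```

```bash
python3 - <<'E'
from h import *
p,r=pose();T=np.array(viewer.camera_model('wrist')['T'])
print('cam in tool',r.inv().apply(T[:3,3]-p),'fwd',r.inv().apply(T[:3,2]))
go(([488.5,-312,140],down(171.5)),([488.5,-312,22],down(171.5)))
E
```

```text
cam in tool [  82.9152593     0.41528187 -122.76651407] fwd [-0.31852973  0.00123671  0.94791207]
at [6.500e+02 1.000e-01 2.503e+02] [ 3.142 -0.     1.571]
[ 488.5 -312.   140. ] xyz [-312.1, -161.5, 110.3] ang [0.0, -0.0, -1.422] rows> 7.6
[ 488.5 -312.    22. ] xyz [-312.1, -161.5, 228.3] ang [0.0, -0.0, -1.422] rows> 7.6
```

```bash
python3 -m creep '[{"jaw":1,"xyz":[-60,-30,0],"angular":[0,0,-0.18]},{"jaw":1,"xyz":[-110,-55,10],"angular":[0,0,-0.36]},{"jaw":1,"xyz":[-165,-85,30],"angular":[0,0,-0.54]},{"jaw":1,"xyz":[-215,-110,50],"angular":[0,0,-0.72]},{"jaw":1,"xyz":[-265,-135,70],"angular":[0,0,-0.9]},{"jaw":1,"xyz":[-312,-161.5,90],"angular":[0,0,-1.08]},{"jaw":1,"xyz":[-312,-161.5,105],"angular":[0,0,-1.26]},{"jaw":1,"xyz":[-312,-161.5,110],"angular":[0,0,-1.422]},{"jaw":1,"xyz":[-312,-161.5,110],"angular":[0,0,-1.422]},{"jaw":1,"xyz":[-312,-161.5,110],"angular":[0,0,-1.422]}]'
python3 - <<'E'
from h import *
p,_=pose();a,d=viewer.get_image('wrist');save('w1.png',a)
for s in silhouettes('wrist','knife'):
    P=cloud('wrist',d,s['pixels'].astype(bool)); P=P[P[:,2]>6]
    r=cv2.fitLine(P[:,:2].astype(np.float32),cv2.DIST_HUBER,0,.01,.01).ravel()
    q=(P[:,:2]-r[2:])@r[:2]
    print(s['score'],np.round(s['xy']),r,np.degrees(np.arctan2(r[1],r[0])),'ends',r[2:]+r[:2]*q.min(),r[2:]+r[:2]*q.max())
    for lo in (20,):
        Q=P[P[:,2]>lo];print('handle',cv2.minAreaRect(Q[:,:2].astype(np.float32)),np.percentile(Q[:,2],[50,95]))
    Q=P[P[:,2]<17];print('blade',cv2.minAreaRect(Q[:,:2].astype(np.float32)),np.median(Q[:,2]))
go()
E
```

```text
clock: 2.25
eef_pos: [488.8, -312.0, 140.6]
tool_rot: [-3.141, 0.001, 2.99]
force: [0.2, -0.8, -0.6]
width: 85.9
gripper_force: 0.0
0.76 [355.   8.] [ 1.1053313e-01  9.9387246e-01  3.7433224e+02 -2.2595575e+02] 83.653946 ends [ 373.27683674 -235.44558346] [ 375.94968629 -211.41232314]
handle ((376.09173583984375, -223.46133422851562), (23.462491989135742, 10.451092720031738), 80.928466796875) [22.5043899  24.00301063]
blade ((374.50616455078125, -231.18748474121094), (16.715688705444336, 2.860262870788574), 33.213932037353516) 11.116715336965115
0.58 [252. 215.] [ 9.9117714e-01 -1.3254401e-01  5.0992612e+02 -3.1728552e+02] -7.6166253 ends [ 419.73047739 -305.22421543] [ 628.76277187 -333.17681598]
handle ((478.4049987792969, -312.8560791015625), (18.90019989013672, 118.38448333740234), 82.12109375) [23.03530219 24.21256047]
blade ((524.27001953125, -319.17047119140625), (21.99480438232422, 210.8741912841797), 82.32722473144531) 13.001159963877342
at [ 488.9 -311.9  140.8] [-3.141e+00  1.000e-03  2.991e+00]
```

View pics/w1.png

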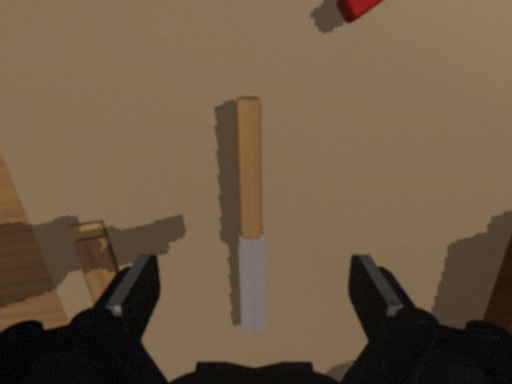

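The picture shows the knife centred between the jaws: handle at (250,165), tip at (252,330). The sticks end at (95,250), clear of the fingers.

```bash
python3 - <<'E'
from h import *
go(([489.5,-314.5,22],down(172.3)))
E
```

```text
at [ 488.9 -311.9  140.8] [-3.141e+00  1.000e-03  2.991e+00]
[ 489.5 -314.5   22. ] xyz [-0.9, -2.4, 118.8] ang [-0.001, 0.001, -0.016] rows> 1.9
```

```bash
python3 -m creep '[{"jaw":0,"xyz":[-1,-2.4,50],"angular":[0,0,-0.016]},{"jaw":0,"xyz":[-1,-2.4,90],"angular":[0,0,-0.016]},{"jaw":0,"xyz":[-1,-2.4,112],"angular":[0,0,-0.016]},{"jaw":0,"xyz":[-1,-2.4,118.5],"angular":[0,0,-0.016]},{"jaw":0,"xyz":[-1,-2.4,118.5],"angular":[0,0,-0.016]},{"jaw":-1,"xyz":[-1,-2.4,118.5],"angular":[0,0,-0.016]},{"jaw":-1,"xyz":[-1,-2.4,118.5],"angular":[0,0,-0.016]},{"jaw":-1,"xyz":[-1,-2.4,118.5],"angular":[0,0,-0.016]},{"jaw":-1,"xyz":[-1,-2.4,118.5],"angular":[0,0,-0.016]},{"jaw":-1,"xyz":[-1,-2.4,118.5],"angular":[0,0,-0.016]}]'
python3 - <<'E'
from h import *
yw=np.radians(-12);bx=np.array([np.cos(yw),np.sin(yw),0]);by=np.array([-bx[1],bx[0],0]);O=np.array([617.5,-30.1,0])
B=lambda x,y,z:O+bx*x+by*y+np.array([0,0,z])
go(([470,-312,190],down(172.3)),(B(-215,0,120),down(168)),(B(-215,0,49),down(168)),(B(-148,0,49),down(168)))
E
```

```text
clock: 3.6
eef_pos: [490.0, -315.0, 23.2]
tool_rot: [-3.141, 0.002, 3.009]
force: [-0.8, 0.2, 6.1]
width: 16.9
gripper_force: 59.5
at [ 490.  -315.    23.2] [-3.141e+00  2.000e-03  3.009e+00]
[ 470 -312  190] xyz [19.9, 0.1, -166.8] ang [-0.001, 0.002, 0.001] rows> 2.7
[407.2  14.6 120. ] xyz [125.6, 315.6, -97.4] ang [-0.001, 0.002, 0.076] rows> 5.7
[407.2  14.6  49. ] xyz [125.8, 315.7, -26.4] ang [-0.001, 0.002, 0.076] rows> 5.5
[472.7   0.7  49. ] xyz [59.0, 310.5, -26.2] ang [-0.001, 0.002, 0.076] rows> 5.1
```

```bash
python3 -m creep '[{"jaw":-1,"xyz":[0,0,-25],"angular":[0,0,0]},{"jaw":-1,"xyz":[0,0,-65],"angular":[0,0,0]},{"jaw":-1,"xyz":[20,30,-105],"angular":[0,0,0.01]},{"jaw":-1,"xyz":[45,80,-110],"angular":[0,0,0.03]},{"jaw":-1,"xyz":[70,135,-110],"angular":[0,0,0.05]},{"jaw":-1,"xyz":[95,190,-110],"angular":[0,0,0.07]},{"jaw":-1,"xyz":[115,245,-105],"angular":[0,0,0.076]},{"jaw":-1,"xyz":[125,295,-100],"angular":[0,0,0.076]},{"jaw":-1,"xyz":[125.6,315.6,-97],"angular":[0,0,0.076]},{"jaw":-1,"xyz":[125.6,315.6,-97],"angular":[0,0,0.076]},{"jaw":-1,"xyz":[125.6,315.6,-97],"angular":[0,0,0.076]}]'
cat >> h.py <<'E'
yw=np.radians(-12);bx=np.array([np.cos(yw),np.sin(yw),0]);by=np.array([-bx[1],bx[0],0]);O=np.array([617.5,-30.1,0])
B=lambda x,y,z:O+bx*x+by*y+np.array([0,0,z])
inB=lambda P:np.c_[(P-O)@bx,(P-O)@by,P[:,2]]
E
python3 - <<'E'
from h import *
go((B(-215,0,49),down(168)))
a,d=viewer.get_image('wrist');
ks=silhouettes('wrist','knife');b,e=viewer.get_image('side');save('w2.png',np.hstack([cv2.resize(a,(400,300)),cv2.resize(b,(400,300))]))
for cam,dd,S in [('wrist',d,ks),('side',e,silhouettes('side','knife'))]:
  for s in S:
    P=cloud(cam,dd,s['pixels'].astype(bool)); P=P[P[:,2]>60]
    if len(P)<30: continue
    Q=inB(P); q=Q[:,0]
    Z=Q[(q>q.max()-85)&(q<q.max()-5)]
    print(cam,s['score'],'tip x',np.percentile(q,99),'blade y,z vs x',np.polyfit(Z[:,0],Z[:,1],1),np.polyfit(Z[:,0],Z[:,2],1),Z.mean(0))
E
```

```text
clock: 4.97
eef_pos: [406.4, 13.9, 119.0]
tool_rot: [-3.141, 0.0, 2.931]
force: [-0.1, -0.0, 0.0]
width: 16.9
gripper_force: 58.8
at [406.4  13.9 119. ] [-3.141  0.     2.931]
[407.2  14.6  49. ] xyz [-0.6, 0.9, 70.0] ang [-0.001, 0.0, -0.001] rows> 1.1
wrist 0.7 tip x -168.32016494992348 blade y,z vs x [-0.00279123 -0.64142173] [-2.80295352e-02  1.12584105e+02] [-2.06148448e+02 -6.60133433e-02  1.18362350e+02]
side 0.94 tip x -80.388953747576 blade y,z vs x [-0.02536682 -3.99230283] [-2.19599845e-02  1.06974009e+02] [-107.15838535   -1.27403489  109.32720522]
```

View pics/w2.png

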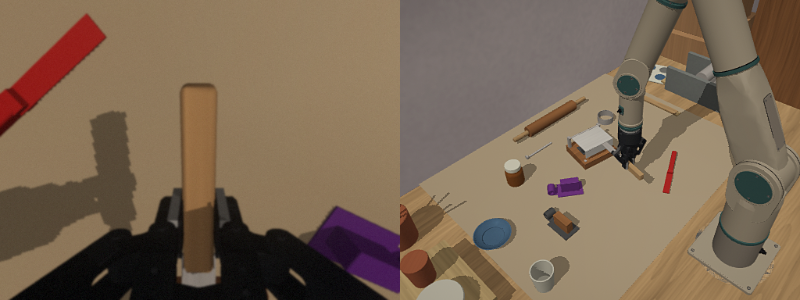

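Left (wrist): the knife is gripped straight, handle at (198,180). Right (side): the blade points at the guard front at (610,155). Next: descend and insert.

```bash
python3 -m creep '[{"jaw":-1,"xyz":[0,0,40],"angular":[0,0,0]},{"jaw":-1,"xyz":[0,0.5,62],"angular":[0,0,0]},{"jaw":-1,"xyz":[0,0.5,68],"angular":[0,0,0]},{"jaw":-1,"xyz":[0,0.5,68],"angular":[0,0,0]},{"jaw":-1,"xyz":[-8,0.5,68],"angular":[0,0,0]},{"jaw":-1,"xyz":[-18,0.5,68],"angular":[0,0,0]},{"jaw":-1,"xyz":[-28,0.5,68],"angular":[0,0,0]},{"jaw":-1,"xyz":[-35,0.5,68],"angular":[0,0,0]},{"jaw":-1,"xyz":[-35,0.5,68],"angular":[0,0,0]}]'
python3 - <<'E'
from h import *
b,e=viewer.get_image('side');save('s3.png',cv2.resize(b[130:220,190:330],(560,360),interpolation=cv2.INTER_CUBIC))
go((B(-144,0,51),down(168)))
for s in silhouettes('side','knife'):
    P=cloud('side',e,s['pixels'].astype(bool));Q=inB(P);Q=Q[(Q[:,2]>25)&(Q[:,0]<-45)&(Q[:,2]<60)]
    if len(Q)>20:
        Z=Q[Q[:,0]>-100];print(len(Q),Q[:,0].max(),len(Z),Z.mean(0) if len(Z) else '')
P=inB(cloud('side',e,np.ones(e.shape,bool)));Q=P[(abs(P[:,0]+50)<4)&(abs(P[:,1])<60)&(P[:,2]>40)&(P[:,2]<74)]
print('skirt',len(Q),np.percentile(Q[:,0],[10,50,90]),np.percentile(Q[:,2],[2,98]),np.polyfit(Q[:,1],Q[:,0],1))
Q=P[(abs(P[:,0]+60)<4)&(abs(P[:,1])<75)&(P[:,2]>8)&(P[:,2]<28)]
print('wood front',len(Q),np.percentile(Q[:,0],[10,50,90]),np.polyfit(Q[:,1],Q[:,0],1))
E
```

```text
clock: 6.3
eef_pos: [441.5, 8.0, 50.8]
tool_rot: [3.141, 0.001, 2.932]
force: [-0.9, 0.5, -0.9]
width: 16.6
gripper_force: 59.7
at [440.8   8.1  50.8] [ 3.141 -0.     2.932]
[ 4.766e+02 -2.000e-01  5.100e+01] xyz [-36.7, -0.7, -0.2] ang [0.0, -0.0, 0.0] rows> 0.6
51 -201.79738575942736 0 
320 -45.11381344301576 108 [-70.08290532   0.58859316  40.83434511]
skirt 213 [-51.84123989 -49.79447163 -47.739596  ] [42.13206334 72.77900598] [ 3.04662856e-03 -4.98195227e+01]
wood front 132 [-61.66633357 -59.22073043 -57.30184712] [-1.24058598e-03 -5.92959678e+01]
```

View pics/s3.png

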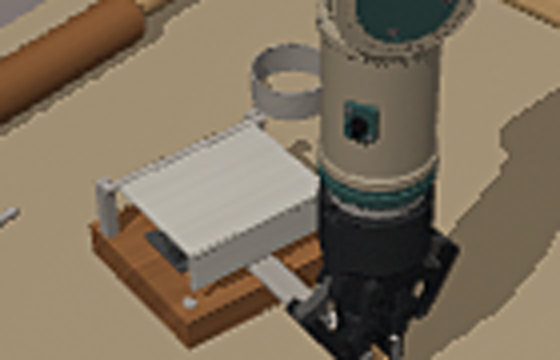

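The blade (270,275) is entering under the skirt at the right height, and the jamb frame checks out to about 1 mm. Inserting 37 mm more, then lifting.

```bash
python3 -m creep '[{"jaw":-1,"xyz":[-10,-0.7,0],"angular":[0,0,0]},{"jaw":-1,"xyz":[-22,-0.7,0],"angular":[0,0,0]},{"jaw":-1,"xyz":[-33,-0.7,0],"angular":[0,0,0]},{"jaw":-1,"xyz":[-35,-0.7,-4],"angular":[0,0,0]},{"jaw":-1,"xyz":[-33,-0.7,-12],"angular":[0,0,0]},{"jaw":-1,"xyz":[-31,-0.7,-22],"angular":[0,0,0]},{"jaw":-1,"xyz":[-29,-0.7,-32],"angular":[0,0,0]},{"jaw":-1,"xyz":[-29,-0.7,-40],"angular":[0,0,0]},{"jaw":-1,"xyz":[-29,-0.7,-40],"angular":[0,0,0]}]'
python3 - <<'E'
from h import *
p,_=pose();print(inB(p[None]))
b,e=viewer.get_image('side');save('s4.png',cv2.resize(b[110:220,190:330],(560,440),interpolation=cv2.INTER_CUBIC))
s=silhouettes('side','cover')
P=inB(cloud('side',e,s[0]['pixels'].astype(bool)));Q=P[(abs(P[:,1])<60)&(P[:,0]>-46)&(P[:,0]<45)&(P[:,2]>70)]
k=np.polyfit(Q[:,0],Q[:,2],1);print('angle',-np.arctan(k[0]),np.arctan(np.gradient([0,1])[0])*0,len(Q),k)
E
```

```text
clock: 7.52
eef_pos: [469.2, 1.5, 91.6]
tool_rot: [3.141, 0.001, 2.933]
force: [0.6, -0.1, -0.8]
width: 16.6
gripper_force: 59.7
[[-1.51601513e+02  1.22959756e-01  9.15668022e+01]]
angle 0.31557631197143104 0.0 563 [-0.32648707 98.33631654]
```

View pics/s4.png

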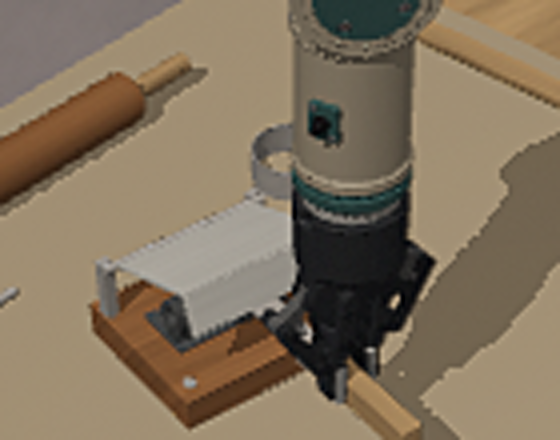

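The guard is rising on the blade (0.32 rad), with the gripper clear of it. Continuing the arc.

```bash
python3 -m creep '[{"jaw":-1,"xyz":[-1,0,-9],"angular":[0,0,0]},{"jaw":-1,"xyz":[-2.5,0,-18],"angular":[0,0,0]},{"jaw":-1,"xyz":[-4.5,0,-28],"angular":[0,0,0]},{"jaw":-1,"xyz":[-9,0,-40],"angular":[0,0,0]},{"jaw":-1,"xyz":[-15,0,-51],"angular":[0,0,0]},{"jaw":-1,"xyz":[-22,0,-62],"angular":[0,0,0]},{"jaw":-1,"xyz":[-31,0,-67],"angular":[0,0,0]},{"jaw":-1,"xyz":[-40,0,-71],"angular":[0,0,0]},{"jaw":-1,"xyz":[-50,0,-73],"angular":[0,0,0]},{"jaw":-1,"xyz":[-59,0,-74],"angular":[0,0,0]},{"jaw":-1,"xyz":[-68,0,-74],"angular":[0,0,0]},{"jaw":-1,"xyz":[-75,0,-73],"angular":[0,0,0]}]'
cat >> h.py <<'E'
def cover(cam):
    b,e=viewer.get_image(cam)
    P=inB(cloud(cam,e,np.ones(e.shape,bool)));Q=P[(abs(P[:,1])<58)&(P[:,0]>0)&(P[:,0]<130)&(P[:,2]>90)&(P[:,2]<185)]
    print('n',len(Q))
    for lo in range(90,185,10):
        q=Q[(Q[:,2]>=lo)&(Q[:,2]<lo+10)]
        if len(q)>5: print(lo,len(q),np.round(np.percentile(q[:,0],[5,50,95]),1))
    return b
E
python3 - <<'E'
from h import *
p,_=pose();print(inB(p[None]))
b=cover('scene');save('s5.png',cv2.resize(b[150:260,190:330],(560,440),interpolation=cv2.INTER_CUBIC))
cover('side')
E
```

```text
clock: 9.12
eef_pos: [543.2, -14.1, 163.7]
tool_rot: [3.141, 0.0, 2.933]
force: [-0.9, -0.2, -0.2]
width: 16.6
gripper_force: 59.8
[[-76.04565264   0.17624739 163.70650988]]
n 1156
90 67 [53.2 54.7 56.5]
100 63 [54.2 56.3 58.3]
110 66 [56.8 58.  59.7]
120 60 [58.4 59.8 61. ]
130 73 [60.4 61.8 63.9]
140 65 [62.2 63.7 64.9]
150 110 [ 1.5 64.7 66.8]
160 78 [65.7 67.1 68.9]
170 364 [44.1 60.  69.3]
180 210 [36.4 43.9 60.1]
n 753
90 79 [49.4 52.5 56.9]
100 73 [51.1 54.1 58.7]
110 67 [52.4 56.  59. ]
120 63 [54.1 58.1 61.1]
130 65 [56.9 59.9 63.4]
140 81 [57.3 61.8 65.4]
150 111 [25.2 58.9 65.7]
170 113 [39.6 60.5 70.8]
180 97 [35.5 43.2 53.3]
```

View pics/s5.png

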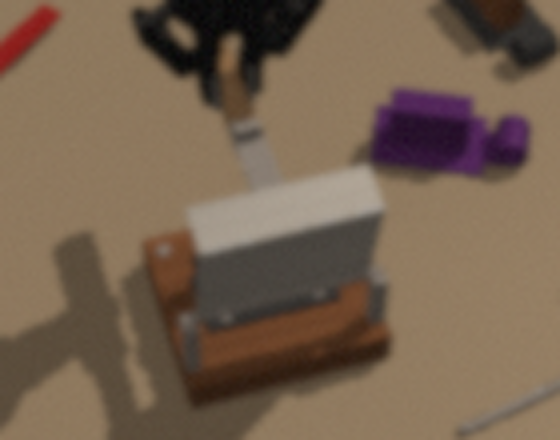

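The guard leans back at about 1.75 rad, blade tip touching its inside at (265,185). Withdrawing straight back and returning the knife to its old spot.

```bash
python3 -m creep '[{"jaw":-1,"xyz":[15,0,0],"angular":[0,0,0]},{"jaw":-1,"xyz":[45,0,0],"angular":[0,0,0]},{"jaw":-1,"xyz":[90,0,0],"angular":[0,0,0]},{"jaw":-1,"xyz":[125,-20,-5],"angular":[0,0,0]},{"jaw":-1,"xyz":[130,-65,-5],"angular":[0,0,0]},{"jaw":-1,"xyz":[125,-115,-5],"angular":[0,0,0]},{"jaw":-1,"xyz":[120,-170,-5],"angular":[0,0,-0.02]},{"jaw":-1,"xyz":[115,-225,0],"angular":[0,0,-0.04]},{"jaw":-1,"xyz":[110,-270,10],"angular":[0,0,-0.06]},{"jaw":-1,"xyz":[110,-290,20],"angular":[0,0,-0.07]},{"jaw":-1,"xyz":[110,-290,20],"angular":[0,0,-0.07]}]'
python3 - <<'E'
from h import *
go(([490,-315,24],down(172.3)))
E
```

```text
clock: 10.6
eef_pos: [373.8, -275.3, 143.0]
tool_rot: [3.141, -0.001, 3.0]
force: [0.3, 1.6, -0.8]
width: 16.5
gripper_force: 59.8
at [ 373.8 -275.3  143. ] [ 3.141e+00 -1.000e-03  3.000e+00]
[ 490 -315   24] xyz [-120.7, -23.1, 118.8] ang [0.001, -0.001, -0.007] rows> 2.7
```

```bash
python3 -m creep '[{"jaw":-1,"xyz":[-45,-10,0],"angular":[0,0,0]},{"jaw":-1,"xyz":[-95,-20,20],"angular":[0,0,0]},{"jaw":-1,"xyz":[-120.7,-23,60],"angular":[0,0,0]},{"jaw":-1,"xyz":[-120.7,-23,95],"angular":[0,0,0]},{"jaw":-1,"xyz":[-120.7,-23,110],"angular":[0,0,0]},{"jaw":-1,"xyz":[-120.7,-23,116],"angular":[0,0,0]},{"jaw":-1,"xyz":[-120.7,-23,119],"angular":[0,0,0]},{"jaw":-1,"xyz":[-120.7,-23,119],"angular":[0,0,0]}]'

```

```text
clock: 11.6
eef_pos: [491.4, -314.7, 25.8]
tool_rot: [-3.141, 0.001, 3.003]
force: [-0.6, 0.2, -1.0]
width: 16.8
gripper_force: 59.8
```

```bash
python3 -m creep '[{"jaw":-1,"xyz":[0,0,1],"angular":[0,0,0]},{"jaw":-1,"xyz":[0,0,2],"angular":[0,0,0]},{"jaw":-1,"xyz":[0,0,2],"angular":[0,0,0]},{"jaw":-0.5,"xyz":[0,0,2],"angular":[0,0,0]},{"jaw":-0.2,"xyz":[0,0,2],"angular":[0,0,0]},{"jaw":-0.2,"xyz":[0,0,1],"angular":[0,0,0]},{"jaw":-0.1,"xyz":[0,0,-15],"angular":[0,0,0]},{"jaw":0,"xyz":[0,0,-60],"angular":[0,0,0]},{"jaw":0.5,"xyz":[0,0,-120],"angular":[0,0,0]},{"jaw":0.5,"xyz":[0,0,-150],"angular":[0,0,0]}]'
python3 - <<'E'
from h import *
a,d=viewer.get_image('wrist')
for s in silhouettes('wrist','knife')[:3]:
    P=cloud('wrist',d,s['pixels'].astype(bool)); P=P[P[:,2]>4]; Q=P[P[:,2]<18]
    print(s['score'],np.percentile(P[:,2],[2,50,98]),cv2.minAreaRect(P[:,:2].astype(np.float32)),len(Q),np.percentile(Q[:,2],[5,50,95]))
# leaf grip over: camera on robot side
go(([453,286,160],down(179.2)),([453,286,110],down(179.2)),([453,286,30],down(179.2)))
E
```

```text
clock: 12.85
eef_pos: [492.5, -314.4, 179.1]
tool_rot: [-3.14, 0.005, 3.003]
force: [-0.0, -0.8, -0.2]
width: 64.1
gripper_force: 0.0
0.86 [ 5.98389682 22.40956233 24.39008164] ((375.9750061035156, -221.65158081054688), (29.669342041015625, 14.271819114685059), 81.77854919433594) 117 [ 5.15332675 11.50832238 17.44011383]
0.74 [12.46679583 22.56566617 24.78420652] ((526.682861328125, -319.97955322265625), (21.732303619384766, 210.98045349121094), 82.30937957763672) 1737 [12.45076866 13.57703377 14.64106835]
at [ 493.4 -315.   179.6] [-3.139  0.007  3.003]
[453 286 160] xyz [123.2, 589.7, 17.1] ang [-0.003, 0.007, -0.125] rows> 9.6
[453 286 110] xyz [123.6, 589.8, 67.1] ang [-0.003, 0.007, -0.125] rows> 9.7
[453 286  30] xyz [124.2, 590.0, 147.1] ang [-0.003, 0.007, -0.125] rows> 9.9
```

Knife is flat on the bench. On to the leaf.

```bash
python3 -m creep '[{"jaw":1,"xyz":[15,40,0],"angular":[0,0,-0.01]},{"jaw":1,"xyz":[35,95,0],"angular":[0,0,-0.02]},{"jaw":1,"xyz":[50,150,0],"angular":[0,0,-0.03]},{"jaw":1,"xyz":[60,205,0],"angular":[0,0,-0.04]},{"jaw":1,"xyz":[70,262,0],"angular":[0,0,-0.05]},{"jaw":1,"xyz":[80,320,0],"angular":[0,0,-0.06]},{"jaw":1,"xyz":[90,378,0],"angular":[0,0,-0.08]},{"jaw":1,"xyz":[100,436,0],"angular":[0,0,-0.09]},{"jaw":1,"xyz":[110,494,0],"angular":[0,0,-0.1]},{"jaw":1,"xyz":[118,548,5],"angular":[0,0,-0.11]},{"jaw":1,"xyz":[123,590,17],"angular":[0,0,-0.125]},{"jaw":1,"xyz":[123,590,17],"angular":[-0.003,0.007,-0.125]}]'
python3 -m creep '[{"jaw":1,"xyz":[0,0,0],"angular":[0,0,0]},{"jaw":1,"xyz":[0,0,0],"angular":[0,0,0]}]'
python3 - <<'E'
from h import *
a,d=viewer.get_image('wrist');save('w6.png',a)
for s in silhouettes('wrist','leaf')[:3]:
    P=cloud('wrist',d,s['pixels'].astype(bool)); Q=P[(P[:,2]>43)&(P[:,2]<60)];
    print(s['score'],np.round(s['xy']),len(P),cv2.minAreaRect(P[P[:,2]>2][:,:2].astype(np.float32)))
    if len(Q)>50: print('batten',cv2.minAreaRect(Q[:,:2].astype(np.float32)),np.median(Q[:,2]))
go(); print(ctrl.read_state()['qpos'])
E
```

```text
clock: 14.45
eef_pos: [448.9, 291.0, 157.3]
tool_rot: [3.136, -0.009, 3.134]
force: [-0.2, -1.7, 0.2]
width: 85.4
gripper_force: 0.0
clock: 14.7
eef_pos: [451.1, 285.1, 157.8]
tool_rot: [3.14, -0.007, 3.126]
force: [-0.1, -1.2, 0.7]
width: 85.4
gripper_force: 0.0
0.95 [108. 280.] 4889 ((519.1991577148438, 206.2021484375), (123.29193878173828, 164.87344360351562), 52.04616928100586)
batten ((535.0247802734375, 144.40943908691406), (21.389204025268555, 26.753795623779297), 51.36888885498047) 47.407412747267244
0.72 [254. 184.] 8463 ((466.11016845703125, 287.14312744140625), (60.0350227355957, 121.30061340332031), 89.11095428466797)
batten ((448.6455383300781, 287.36566162109375), (24.879907608032227, 63.578285217285156), 89.66107177734375) 47.31599273134498
at [451.3 285.5 158. ] [ 3.139 -0.006  3.126]
[-0.14389567  0.6937454  -0.7315449   1.9149182   0.63894671  0.78459163
  0.32154504]
```

View pics/w6.png

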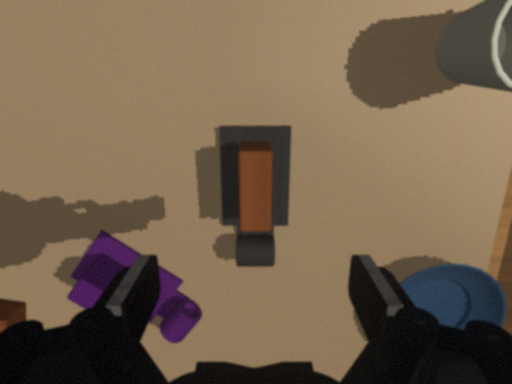

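The picture shows the leaf under the jaws: batten at (255,187), knuckle at (255,250) pointing away. The purple decoy at (120,280) is clear.

```bash
python3 - <<'E'
from h import *
go(([454.4,287.4,30],down(179.5)))
E
```

```text
at [451.3 285.5 158. ] [ 3.139 -0.006  3.126]
[454.4 287.4  30. ] xyz [-3.9, 1.6, 128.0] ang [0.003, -0.006, -0.007] rows> 2.0
```

```bash
python3 -m creep '[{"jaw":0.3,"xyz":[-2,1.5,45],"angular":[0,0,-0.004]},{"jaw":0.3,"xyz":[-2,1.5,90],"angular":[0,0,-0.004]},{"jaw":0.3,"xyz":[-2,1.5,118],"angular":[0,0,-0.004]},{"jaw":0.3,"xyz":[-2,1.5,129],"angular":[0,0,-0.004]},{"jaw":0.3,"xyz":[-2,1.5,129],"angular":[0,0,-0.004]},{"jaw":-1,"xyz":[-2,1.5,129],"angular":[0,0,-0.004]},{"jaw":-1,"xyz":[-2,1.5,129],"angular":[0,0,-0.004]},{"jaw":-1,"xyz":[-2,1.5,129],"angular":[0,0,-0.004]},{"jaw":-1,"xyz":[-2,1.5,129],"angular":[0,0,-0.004]},{"jaw":-1,"xyz":[-2,1.5,129],"angular":[0,0,-0.004]}]'
python3 - <<'E'
from h import *
p,_=pose()
go(([p[0],p[1],200],down(179.5)),(B(-130,60,200),down(168)),(B(-60,0,180),down(168)),(B(-60,0,71),down(168)))
print(ctrl.read_state()['qpos'])
E
```

```text
clock: 16.05
eef_pos: [452.8, 288.7, 30.1]
tool_rot: [3.138, -0.005, 3.131]
force: [-0.3, -1.5, 6.9]
width: 24.5
gripper_force: 60.1
at [452.8 288.7  30.1] [ 3.138 -0.005  3.131]
[452.8 288.7 200. ] xyz [0.8, 0.6, -169.9] ang [0.003, -0.005, -0.002] rows> 2.7
[502.8  55.6 200. ] xyz [-51.6, -231.9, -170.9] ang [0.003, -0.005, 0.199] rows> 4.7
[558.8 -17.6 180. ] xyz [-108.5, -304.7, -151.4] ang [0.003, -0.005, 0.199] rows> 5.7
[558.8 -17.6  71. ] xyz [-109.0, -305.0, -42.4] ang [0.003, -0.005, 0.199] rows> 5.2
[-0.27137731  0.87536981 -0.53895995  1.96904447  0.85615835  0.54101435
  0.14300079]
```

```bash
python3 -m creep '[{"jaw":-1,"xyz":[0,0,-30],"angular":[0,0,0]},{"jaw":-1,"xyz":[0,0,-80],"angular":[0,0,0]},{"jaw":-1,"xyz":[-5,-25,-120],"angular":[0,0,0.02]},{"jaw":-1,"xyz":[-15,-70,-130],"angular":[0,0,0.06]},{"jaw":-1,"xyz":[-25,-115,-130],"angular":[0,0,0.1]},{"jaw":-1,"xyz":[-33,-165,-130],"angular":[0,0,0.14]},{"jaw":-1,"xyz":[-42,-215,-130],"angular":[0,0,0.17]},{"jaw":-1,"xyz":[-50,-260,-120],"angular":[0,0,0.2]},{"jaw":-1,"xyz":[-52,-290,-110],"angular":[0,0,0.2]},{"jaw":-1,"xyz":[-52,-290,-110],"angular":[0,0,0.2]},{"jaw":-1,"xyz":[-52,-290,-110],"angular":[0,0,0.2]}]'
cat >> h.py <<'E'
def leafpose():
    for cam in ['side','scene']:
        b,e=viewer.get_image(cam);p,_=pose();S=silhouettes(cam,'leaf')
        for s in S:
            P=inB(cloud(cam,e,s['pixels'].astype(bool)));P=P[np.hypot(*(P[:,:2]-inB(p[None])[0,:2]).T)<130]
            P=P[(P[:,2]>p[2]-45)&(P[:,2]<p[2]+25)]
            if len(P)<50: continue
            q=P[P[:,2]<p[2]-16]
            print(cam,round(s['score'],2),len(P),'x max',np.percentile(P[:,0],[1,99]),'y',np.percentile(P[:,1],[1,99]))
            for lo,hi in [(-50,-24),(-8,26)]:
                w=P[(P[:,0]>p0+lo if 0 else P[:,0]-inB(p[None])[0,0]>lo)&(P[:,0]-inB(p[None])[0,0]<hi)&(P[:,2]<p[2]-20)]
            w=P[(P[:,2]<p[2]-20)&(P[:,2]>p[2]-32)]
            if len(w)>40:
                A=np.c_[w[:,:2],np.ones(len(w))];k=np.linalg.lstsq(A,w[:,2],rcond=None)[0];print(' plate plane',np.round(k[:2],3),'n',len(w),'rect',cv2.minAreaRect(w[:,:2].astype(np.float32)))
            kn=P[P[:,0]>inB(p[None])[0,0]+42]
            if len(kn)>20:print(' knuckle n',len(kn),'x',np.percentile(kn[:,0],[1,99]),'y',np.percentile(kn[:,1],[1,99]),'ztop',np.percentile(kn[:,2],[50,97,99.5]),'TCP',np.round(inB(p[None]),1))
        save(f'L_{cam}.png',b)
E
python3 - <<'E'
from h import *
leafpose()
go((B(-61.6,0,130),down(168)))
E
```

```text
clock: 17.42
eef_pos: [501.9, -1.3, 137.7]
tool_rot: [3.138, -0.007, 2.932]
force: [0.0, -0.2, -2.3]
width: 24.2
gripper_force: 59.7
side 0.74 551 x max [-167.98679243  -50.04572519] y [-24.27480278  34.37775304]
 plate plane [0.    0.001] n 296 rect ((-106.51505279541016, 4.507640838623047), (61.924686431884766, 128.38369750976562), 89.76542663574219)
 knuckle n 47 x [-76.46113641 -43.35363083] y [-1.58271986 22.31165599] ztop [116.30801013 134.04873618 136.54894969] TCP [[-119.1    4.7  137.9]]
scene 0.64 483 x max [-137.98323533  -43.43096278] y [-25.09118272  32.48160676]
 plate plane [0.035 0.015] n 178 rect ((-93.54562377929688, 4.367881774902344), (59.63690185546875, 96.20341491699219), 89.44013977050781)
 knuckle n 116 x [-75.76261469 -42.44802079] y [-19.00746455  19.55654159] ztop [132.14995161 138.19377127 139.5834261 ] TCP [[-119.1    4.8  137.9]]
at [502.   -0.8 137.8] [ 3.139 -0.007  2.934]
[557.2 -17.3 130. ] xyz [-57.5, -4.8, 7.4] ang [0.003, -0.007, 0.002] rows> 0.9
```

```bash
python3 - <<'E'
from h import *
for cam in ['side','scene']:
    b,e=viewer.get_image(cam)
    P=inB(cloud(cam,e,np.ones(e.shape,bool)));Q=P[(abs(P[:,0])<20)&(abs(P[:,1])<58)&(P[:,2]>40)&(P[:,2]<75)]
    for sgn in (-1,1):
        q=Q[Q[:,1]*sgn>10]
        if len(q)>15:
            t=q[q[:,2]>62]
            print(cam,sgn,len(q),'y',np.percentile(q[:,1],[1,5,95,99]),'ztop',np.percentile(q[:,2],[90,98]),'x of top',len(t),t[:,0].mean() if len(t) else '', 'x',np.percentile(q[:,0],[2,98]))
            # circle fit x,z with r=14 on lateral surface
            from scipy.optimize import least_squares
            f=least_squares(lambda c:np.hypot(q[:,0]-c[0],q[:,2]-c[1])-14,[0,55],loss='soft_l1');print('  axis x,z',f.x)
    P2=P[(P[:,2]>26)&(P[:,2]<32)&(P[:,0]>-70)&(P[:,0]<85)&(abs(P[:,1])<90)]
    print(' wood y',np.percentile(P2[:,1],[.5,99.5]),'x',np.percentile(P2[:,0],[.5,99.5]))
    p,_=pose()
    K=P[(P[:,0]>-75)&(P[:,0]<-35)&(abs(P[:,1]-4.5)<14)&(P[:,2]>100)&(P[:,2]<145)]
    K=K[K[:,0]>inB(p[None])[0,0]+47]
    if len(K)>20: f=least_squares(lambda c:np.hypot(K[:,0]-c[0],K[:,2]-c[1])-14,[-57,122],loss='soft_l1');print(' leaf hole rel TCP',f.x-inB(p[None])[0,[0,2]],len(K))
E
```

```text
side 1 104 y [22.60604832 24.36439882 48.22851039 48.41177304] ztop [69.04019722 70.56019373] x of top 55 -4.233029110274258 x [-15.79052637   8.98286676]
  axis x,z [-4.41202145e-02  5.54910604e+01]
 wood y [-45.03112427  75.77843347] x [-61.11210011  74.75280331]
 wood y [-75.25699822  72.26982713] x [-57.74064203  76.93398139]
 leaf hole rel TCP [ 61.25002402 -15.95553975] 96
```

```bash
python3 -m creep '[{"jaw":-1,"xyz":[-15,-4.5,0],"angular":[0,0,0.002]},{"jaw":-1,"xyz":[-35,-4.5,0],"angular":[0,0,0.002]},{"jaw":-1,"xyz":[-52,-4.5,5],"angular":[0,0,0.002]},{"jaw":-1,"xyz":[-57.6,-4.5,20],"angular":[0,0,0.002]},{"jaw":-1,"xyz":[-57.6,-4.5,28],"angular":[0,0,0.002]},{"jaw":-1,"xyz":[-57.6,-4.5,28],"angular":[0,0,0.002]},{"jaw":-1,"xyz":[-57.6,-4.5,28],"angular":[0,0,0.002]}]'
python3 - <<'E'
from h import *
leafpose()
go((B(-61.5,.2,71.2),down(168)))
b=cv2.imread('pics/L_scene.png');c=cv2.imread('pics/L_side.png')
cv2.imwrite('pics/m.png',np.hstack([cv2.resize(b[150:260,190:330],(400,314)),cv2.resize(c[110:220,190:330],(400,314))]))
E
```

```text
clock: 18.6
eef_pos: [556.7, -18.0, 109.1]
tool_rot: [3.14, -0.008, 2.93]
force: [-0.1, 1.3, -3.5]
width: 24.5
gripper_force: 59.8
side 0.57 445 x max [-110.16271739    3.59029022] y [-30.50932186  28.9215591 ]
 plate plane [0.004 0.007] n 235 rect ((-52.4865608215332, -0.2061614990234375), (122.59866333007812, 60.93564224243164), 2.5811777114868164)
 knuckle n 25 x [-19.3914059    8.61502069] y [ 9.54959703 17.58965125] ztop [85.15492238 93.37297278 94.96344407] TCP [[-61.7  -0.8 109.3]]
scene 0.87 302 x max [-86.39923613 -32.10489864] y [-30.95350054  24.85887165]
 plate plane [ 0.018 -0.004] n 98 rect ((-70.40408325195312, -3.6991233825683594), (75.31539154052734, 58.95389938354492), 4.427064895629883)
at [557.2 -18.3 109.4] [ 3.14  -0.007  2.93 ]
[557.4 -17.1  71.2] xyz [-0.2, 1.1, 38.2] ang [0.002, -0.007, -0.002] rows> 0.6
```

View pics/m.png

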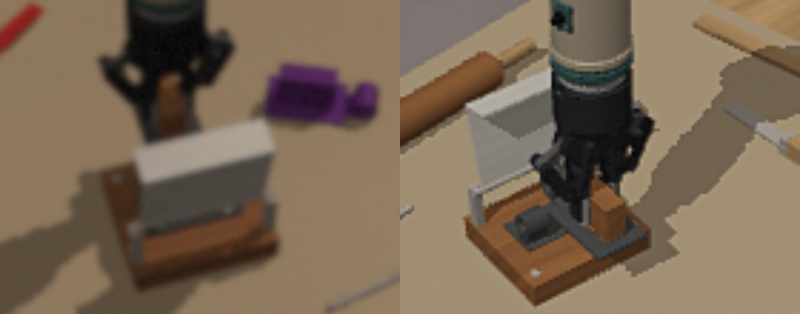

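The leaf's knuckle hovers over the gap (right half, (545,215)) and the guard is clear of the gripper. Lowering.

```bash
python3 -m creep '[{"jaw":-1,"xyz":[0,1,0],"angular":[0,0,-0.002]},{"jaw":-1,"xyz":[0,1,6],"angular":[0,0,-0.002]},{"jaw":-1,"xyz":[0,1,13],"angular":[0,0,-0.002]},{"jaw":-1,"xyz":[0,1,20],"angular":[0,0,-0.002]},{"jaw":-1,"xyz":[0,1,27],"angular":[0,0,-0.002]},{"jaw":-1,"xyz":[0,1,33],"angular":[0,0,-0.002]},{"jaw":-1,"xyz":[0,1,37],"angular":[0,0,-0.002]},{"jaw":-1,"xyz":[0,1,38],"angular":[0,0,-0.002]},{"jaw":-1,"xyz":[0,1,38],"angular":[0,0,-0.002]},{"jaw":-1,"xyz":[0,1,38],"angular":[0,0,-0.002]}]'
python3 - <<'E'
from h import *
leafpose()
p,_=pose();print(inB(p[None]))
go((B(-61.5,.2,71.2),down(168)))
c=cv2.imread('pics/L_side.png');b,e=viewer.get_image('side')
P=inB(cloud('side',e,np.ones(e.shape,bool)))
from scipy.optimize import least_squares
for n,lo,hi in [('leaf',-16,17.5),('block',24,48)]:
    q=P[(abs(P[:,0])<17)&(P[:,1]>lo)&(P[:,1]<hi)&(P[:,2]>46)&(P[:,2]<75)]
    if len(q)>10:f=least_squares(lambda c:np.hypot(q[:,0]-c[0],q[:,2]-c[1])-14,[0,55],loss='soft_l1');print(n,len(q),f.x,np.percentile(q[:,1],[1,99]))
cv2.imwrite('pics/n.png',cv2.resize(c[130:210,195:305],(770,560),interpolation=cv2.INTER_CUBIC))
E
```

```text
clock: 20.05
eef_pos: [557.2, -17.2, 71.2]
tool_rot: [3.139, -0.007, 2.932]
force: [-0.6, -0.3, -3.1]
width: 24.5
gripper_force: 59.8
side 0.81 481 x max [-110.8582706    -5.87564429] y [-44.04708027  30.17861028]
 plate plane [-0.01  -0.002] n 249 rect ((-58.15635681152344, -0.1505451202392578), (109.736328125, 62.88615036010742), 0.17481747269630432)
side 0.2 759 x max [-60.15927725  63.44708826] y [-68.36189851  75.49181969]
 knuckle n 539 x [-18.42613895  64.43446541] y [-20.62044695  75.32989252] ztop [34.98860569 93.9668844  95.96594447] TCP [[-61.7   0.1  71.3]]
scene 0.67 892 x max [-55.76403661  65.2374781 ] y [-74.60189751  64.71502527]
 knuckle n 763 x [-16.70260595  65.33074548] y [-74.16727871  65.45588853] ztop [31.41049066 91.93923205 95.2741109 ] TCP [[-61.7   0.   71.2]]
scene 0.51 104 x max [-80.7079449  -33.19816992] y [-12.87675656  12.74540774]
[[-6.17191936e+01  1.02925943e-02  7.11647171e+01]]
at [557.1 -17.3  71.2] [ 3.139 -0.007  2.932]
[557.4 -17.1  71.2] xyz [-0.2, 0.2, -0.0] ang [0.002, -0.007, -0.0] rows> 0.0
leaf 16 [-0.30408595 54.81647826] [-10.86621173  16.79345239]
block 79 [ 0.23928788 54.80278331] [24.48388169 47.79092294]
```

View pics/n.png

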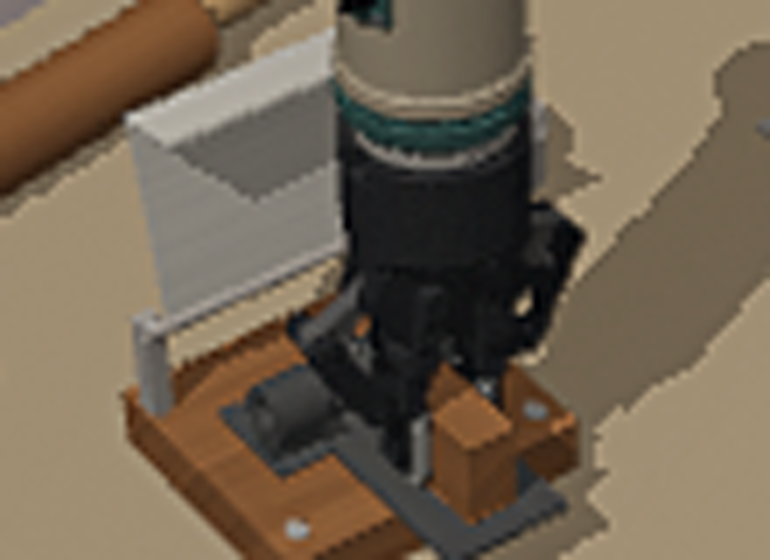

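The leaf's knuckle sits level in the gap, in line with the block's knuckles to about 0.5 mm. The force is only its weight, and the guard stands leaning back. Settling briefly, then handing in.

```bash
python3 -m creep '[{"jaw":-1,"xyz":[-0.3,0.1,0],"angular":[0,0,0]},{"jaw":-1,"xyz":[-0.3,0.1,0],"angular":[0,0,0]},{"jaw":-1,"xyz":[-0.3,0.1,0],"angular":[0,0,0]},{"jaw":-1,"xyz":[-0.3,0.1,0],"angular":[0,0,0]}]'
python3 -c "
from h import *
p,_=pose();print(inB(p[None]));print(ctrl.finish_job())"
```

```text
clock: 20.8
eef_pos: [557.3, -17.2, 71.0]
tool_rot: [3.139, -0.007, 2.932]
force: [-0.2, 0.3, -3.9]
width: 24.1
gripper_force: 59.8
[[-61.53743138   0.14922879  71.00869639]]
the job is handed in; nothing more can be done
None
```

I handed the job in at about 21 s: the guard leans back at about 1.75 rad, the knife lies flat on the bench, and the gripper holds the leaf level and clear of the block, its hole within about 0.5 mm of the hinge line.

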